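# Clear a fork from the dough sheeter: stop, clear, reset

### The job

A fork has been left lying across the hopper of the dough sheeter, which is switched on. Make the machine safe first by pushing its mushroom stop button in until it latches down, then take the fork off and lay it on the worktop, and only then twist the button's head clockwise so that it releases and springs back out, ready for use. Do not drop the fork or knock the things standing around.

Things in the scene. Friction and masses are not known exactly. Their poses are not given: they have to be found in the camera images.
- machine: Aluminium tabletop dough sheeter, fixed; 150 (x) x 270 (y) x 200 mm high. Origin: centre of its underside, on the worktop; +x its back, -x its front (robot side), +y its left end. Left of y = -35 mm: roller hopper, 140 mm high; a low lip juts out 22 mm in front, a dial 22 mm at the left end. Right of it: control pod, its sloping panel 130 mm high in front, 200 behind
- hopper (a point): Middle of the open hopper, level with its rims, 140 mm above the worktop; axes as the machine's. The front and back rims, 8 mm wide, run along y at x = -62 and +62 mm and are 160 mm long; between them two rollers along y, their tops 25 mm below this point
- stop_head: Black mushroom head of the stop button, 54 mm in diameter, alone in the middle of a panel (100 mm wide, 130 deep) sloping 30 degrees. Origin: on its axis, level with the panel when the head is out; it moves with it. z points out of the panel along the axis, x up the slope. From the origin: underside at 14 mm, full-width rim 18 to 28, slightly domed top 35. Collar under it: 43 mm wide, 4.5 high
- stop_stem (a joint): How far the head is pushed in along its axis, m: 0 is fully out (spring, about 3 N), 0.009 is the bottom of its travel (about 9 N); pushed to the bottom and let go, it stays latched at about 0.007; a shorter push springs back out
- stop_twist (a joint): Turn of the head, rad, clockwise seen from outside (about its -z): 0 at rest (spring return, under 0.08 N m), stop at 0.9. With the head latched in, the latch lets go beyond about 0.5 to 0.6; the head then comes out by its spring unless something holds it down
- fork: Steel table fork, 193 x 26 x 15 mm, lying at the start across the two rims of the hopper. Origin: centre of its underside. x along its length, z up (its top side); it is about 20 mm wide and 10 to 15 mm high at the middle, where it can be gripped
- mug_b: White dotted mug, 82 x 114 x 91 mm, a bystander left and behind. Origin: centre of its underside
- tumbler: Clear glass tumbler, 81 mm wide, 93 mm high, a bystander on the left. Origin: centre of its underside
- lemon: Lemon, 78 x 55 x 56 mm, a bystander on the left. Origin: centre of its underside
- onion: Onion, 71 x 70 x 72 mm, a bystander on the left. Origin: centre of its underside

How it is judged:
On the way, in this order (a step that is already met when the one before it is completed fails the run):
1. the stop button stays latched in with nothing touching it (value of joint stop_stem above 0.005 m and contact force between each of the fingers, the arm and stop_head below 0.1 N), for 0.2 s.
2. the fork lies on the worktop, let go and clear of the machine, with the stop button still latched in (value of joint stop_stem above 0.005 m and height (world z) of fork below 0.02 m and angle between fork's own z axis and vertical below 0.3 rad and contact force between fork and machine below 0.05 N and contact force between the fingers and fork below 0.1 N and linear speed of fork below 0.03 m/s), for 0.2 s.
At the end, for the whole second after the job is handed in: The stop button's head is fully out again (within 2 mm) and turned back to rest (within 0.15 rad); the fork lies flat and still on the worktop (origin under 20 mm high, tilt under 0.3 rad), touching neither the machine nor the robot (value of joint stop_stem below 0.002 m and value of joint stop_twist below 0.15 rad and height (world z) of fork below 0.02 m and angle between fork's own z axis and vertical below 0.3 rad and contact force between fork and machine below 0.05 N and contact force between the fingers and fork below 0.1 N and linear speed of fork below 0.03 m/s).
It fails at once if the fork is moved on or above the machine by more than 15 mm while the stop button is not latched in (value of joint stop_stem below 0.004 m and distance of fork from where it was at the start of the episode above 0.015 m and height (world z) of fork above 0.05 m).
It fails at once if the fork is dropped or thrown: it moves faster than 0.8 m/s out of the fingers (a fall of more than about 3 cm) (linear speed of fork above 0.8 m/s and contact force between the fingers and fork below 0.02 N).
It fails at once if a bystander (mug, tumbler, lemon, onion) is shifted by more than 30 mm or the mug or tumbler is tipped (distance of any of mug_b, tumbler, lemon, onion from where it was at the start of the episode above 0.03 m or angle between any of mug_b, tumbler's own z axis and vertical above 0.4 rad).
It also fails if it takes over 58 s, if anything falls off the work surface, if the arm or the gripper's body presses on something with over 40 N, if the wrist force passes 120 N, or if a joint passes its speed limit or range.

### The arm

A 7-joint arm with a two-finger parallel gripper is mounted at the origin on a cart in front of the work surface, level with it; the furniture and walls round the work are solid. World frame = base frame: x ahead of the robot, y to its left, z up, the work surface at z = 0. Lengths are in m, angles in rad, forces in N, time in s.
With the tool pointing down it reaches from about 0.425 to 0.8 m from the base axis. Payload 8.3 kg.
Tool frame: the origin (TCP) lies at the very end of the fingers, on their centre line; the grasp point (between the pads) lies 19 mm behind it; z points along the fingers, y is the line along which they close (so a half turn about z gives the same grasp; the last joint's range is limited). The gripper opens to 85 mm and grips with 20 to 120 N. Pads are 22 mm wide; open, the fingers measure 114 mm over their backs; the gripper's body (76 mm by 85 mm) begins 54 mm behind the grasp point. The pads swing forward as they close: fully open they stand 13 mm farther back than shut.
Start: joints at [1.14, 0.383, 0.016, 1.37, -0.006, 1.388, -0.046], TCP at [0.225, -0.583, 0.203] pointing down, gripper open.
Joint ranges: [-2.95, 2.95], [-0.25, 2.06], [-1.52, 1.56], [0.18, 2.33], [-1.44, 4.58], [0.02, 2.06], [-3.01, 3.01]. Speed limits (rad/s): [2.39, 2.39, 3.01, 3.01, 3.14, 3.14, 3.14].

### API

Orientations are given as a unit quaternion [w, x, y, z].
In Python, from plant import env, viewer gives the robot as it stands.
- The arm moves only by the shell command python3 -m pendant 'ROWS' [OPENING] [FORCE]. ROWS is JSON, a list of rows, each a list of 4 numbers: the shift along the tool's x, y, z in units of 0.1 m (1.0 is 0.1 m), then the turn about the tool's z in units of 45 degrees (1.0 is 45 degrees). A call has 1 to 8 rows; each row is the pose to reach, as a shift and turn from the pose commanded when the call began, along the tool's axes at that moment; what a row does not reach only later rows make up. A row lasts 1/12 s, in which the tool goes at most 41.7 mm and 7.16 degrees, less where a joint would pass 70% of its speed; a pose out of reach is approached as far as the arm can. A call with a number of a shift or a turn outside -1 to 1 is refused whole. A call with a gripper value outside its range is refused whole. OPENING is the closure, from 0 (fully open) to 1 (shut), set as the call begins (- or left out, the last holds). The fingers move at their own pace and stop on an object; FORCE is the grip in N (left out, the last holds). Time passes only in rows, so rows that repeat a pose let the fingers close. It gives the time, the measured TCP pose, the force, the opening and the grip force at its end, in the units of the state.
- env.read_state(): the state, without advancing time (a new reading comes with each control period).
- viewer.snapshot(name): name is "scene" or "side" or "wrist"; returns the picture (420x560x3 uint8, blue, green, red); there is no depth.
- viewer.camera_params(name): a dict with "K" (3x3 intrinsics, pixels), "T" (4x4, takes a point from camera to world coordinates). Camera axes: x right, y down, z forward; pixel columns grow to the right and rows downward; lengths in m; the calibration is good to about 2 mm. The wrist camera is an equidistant fisheye: a pixel r from the principal point sees the ray r / f radians off the axis. A picture is of the moment at which its call begins: read the wrist's pose just before it. camera_params takes no time and is no camera call; for the wrist camera it gives the pose at the moment of the call.
- env.close_job(): hands the job in; it is judged then, once.
The state is a dict: "t": time; "joint_pos": joint angles; "qvel": joint speeds; "joint_torque": joint torques, N m; "position": TCP position; "eef_rot": TCP orientation; "ft_force": force on the tool from outside, world axes, zero at the start; "moment": the same for the moment, N m; "finger_gap": finger opening in m; "grasp_force": force on a finger pad.
Only numpy, scipy, OpenCV 4.12 (cv2) and the standard library are available. Lean on these libraries where they do the work, as an engineer would, in place of code of your own. Each camera call takes 0.05 s, during which the arm holds its last target. There are 200 camera calls.

## Working session

There is one attempt and no reset: what is moved stays moved. The work goes in short steps, Python scripts to look and compute and a shell command to move; the robot and the scene stay as the last step left them, time stands still between calls to the robot, and variables do not carry over. Pictures are saved under pics/ and viewed, at most 10 in all, crops included, and the job is handed in when it is done.

```bash
ls; mkdir -p pics
python3 - <<'E'
from plant import env, viewer
import cv2
s=env.read_state(); print({k:s[k] for k in ("t","position","eef_rot","finger_gap")})
for n in("scene","side"):
    p=viewer.camera_params(n); print(n,p["K"],p["T"])
    cv2.imwrite(f"pics/{n}0.png",viewer.snapshot(n))
E
```

```text
pics
{'t': 0.0, 'position': array([ 0.22456468, -0.58266151,  0.20166344]), 'eef_rot': array([-9.68264857e-04,  9.83133606e-01,  1.82886133e-01, -1.93194912e-04]), 'finger_gap': 0.08580648895357386}
scene [[400.18995964   0.         276.34223375]
 [  0.         400.18995964 209.80582557]
 [  0.           0.           1.        ]] [[-0.88881455 -0.34050586  0.30669929  0.1609855 ]
 [-0.4582276   0.66914    -0.58504626  0.8202539 ]
 [-0.00601308 -0.66053571 -0.75077055  0.88265091]
 [ 0.          0.          0.          1.        ]]
side [[487.02903693   0.         281.92549095]
 [  0.         487.02903693 206.22002418]
 [  0.           0.           1.        ]] [[-0.5899786  -0.64394443  0.48709426 -0.0946642 ]
 [-0.80720238  0.48437172 -0.33735495  0.64599423]
 [-0.01869684 -0.59221584 -0.80556243  1.06066512]
 [ 0.          0.          0.          1.        ]]
```

View pics/scene0.png

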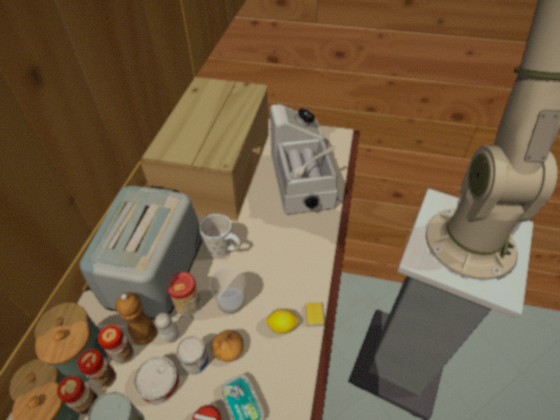

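View pics/side0.png

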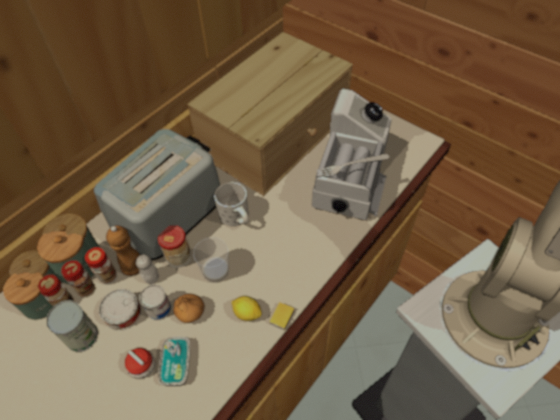

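Scene: the machine is at about (303,160), the black head at (306,116), and the fork runs from (290,178) to (335,148). In side, the head is at (374,111) and the fork runs from (318,175) to (388,156). I'll zoom in on both.

Run:
```python
import cv2,numpy as np
a=cv2.imread("pics/scene0.png")[98:218,262:352]; b=cv2.imread("pics/side0.png")[88:218,305:395]
a=cv2.resize(a,(400,533),interpolation=cv2.INTER_CUBIC)
b=cv2.resize(b,(400,578),interpolation=cv2.INTER_CUBIC)
o=np.zeros((578,800,3),np.uint8);o[:533,:400]=a;o[:,400:]=b
cv2.imwrite("pics/z0.png",o)
```

```text
(no output)
```

View pics/z0.png

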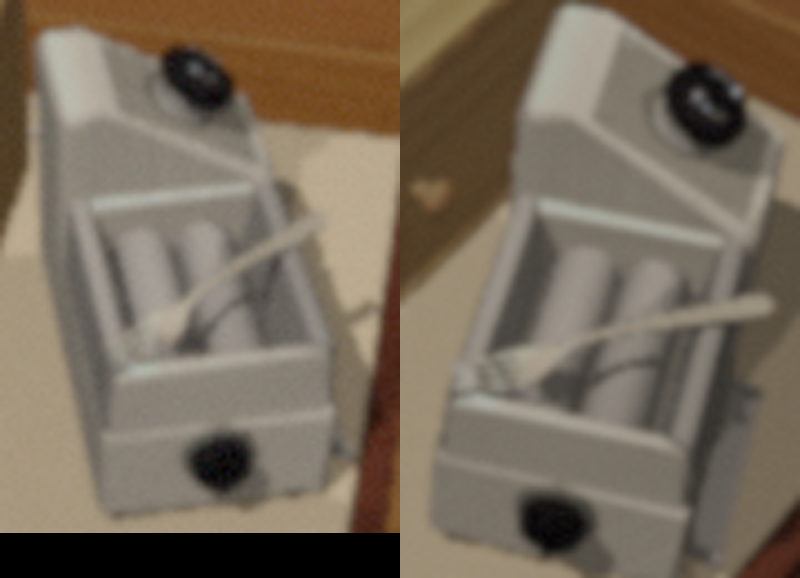

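The crops show the head at scene (306,116) and side (374,111). The fork's tines rest on the back-left rim and its handle tip overhangs the front. I'll triangulate these points.

```bash
cat > h.py <<'E'
import numpy as np
from scipy.spatial.transform import Rotation as R
def ray(p,uv,fish=False):
    K,T=np.array(p["K"]),np.array(p["T"])
    x=(uv[0]-K[0,2])/K[0,0]; y=(uv[1]-K[1,2])/K[1,1]
    if fish:
        r=np.hypot(x,y); d=np.array([np.sin(r)*x/r,np.sin(r)*y/r,np.cos(r)])
    else: d=np.array([x,y,1.])
    d=T[:3,:3]@d; return T[:3,3],d/np.linalg.norm(d)
def tri(rays):
    A=sum(np.eye(3)-np.outer(d,d) for c,d in rays); b=sum((np.eye(3)-np.outer(d,d))@c for c,d in rays)
    x=np.linalg.solve(A,b); return x,[np.linalg.norm(np.cross(x-c,d)) for c,d in rays]
def plane(r,z): c,d=r; return c+d*(z-c[2])/d[2]
def rot(s): q=s["eef_rot"]; return R.from_quat([q[1],q[2],q[3],q[0]]).as_matrix()
E
python3 - <<'E'
from h import *
from plant import env, viewer
np.set_printoptions(precision=4,suppress=True)
ps,pd=viewer.camera_params("scene"),viewer.camera_params("side")
P={"head":((197,78),(307,104)),"dial":((221,463),(153,522)),"handle":((322,217),(370,302)),"tine":((125,345),(65,380)),
"FLcorner":((328,345),(285,440)),"BLcorner":((118,372),(50,402)),"FRcorner":((270,178),(342,240)),"neck":((183,320),(135,372)),"ridgeL":((85,125),(135,115))}
for k,(a,b) in P.items():
    ra=ray(ps,(262+a[0]/4.444,98+a[1]/4.444)); rb=ray(pd,(305+b[0]/4.444,88+b[1]/4.444))
    x,e=tri([ra,rb]); print(k,x,np.round(e[0],4),"z.14:",plane(ra,.14)[:2],plane(rb,.14)[:2])
print(viewer.camera_params("wrist"))
s=env.read_state(); print(rot(s))
E
```

```text
head [ 0.5373 -0.0918  0.184 ] 0.0007 z.14: [ 0.5603 -0.1485] [ 0.5699 -0.1295]
dial [0.4225 0.1101 0.0617] 0.0009 z.14: [0.3968 0.1786] [0.3828 0.1514]
handle [ 0.4254 -0.0443  0.1433] 0.0005 z.14: [ 0.4261 -0.0476] [ 0.4278 -0.0472]
tine [0.4771 0.1364 0.1589] 0.0019 z.14: [0.4873 0.1167] [0.4869 0.1272]
FLcorner [0.3797 0.061  0.1413] 0.0018 z.14: [0.3786 0.0616] [0.3822 0.0588]
BLcorner [0.477  0.1462 0.1462] 0.0012 z.14: [0.4809 0.1393] [0.4796 0.1436]
FRcorner [ 0.4699 -0.0642  0.1444] 0.0003 z.14: [ 0.4715 -0.0692] [ 0.4729 -0.0678]
neck [0.4543 0.1064 0.1644] 0.0011 z.14: [0.4654 0.081 ] [0.4681 0.0925]
ridgeL [0.5674 0.0153 0.2103] 0.0031 z.14: [ 0.6061 -0.0651] [ 0.6262 -0.0396]
{'K': array([[325.1923,   0.    , 281.2384],
       [  0.    , 325.1923, 210.1849],
       [  0.    ,   0.    ,   1.    ]]), 'T': array([[ 0.3589, -0.8861, -0.2931,  0.3002],
       [-0.9334, -0.3417, -0.1097, -0.5546],
       [-0.0029,  0.313 , -0.9498,  0.3728],
       [ 0.    ,  0.    ,  0.    ,  1.    ]])}
[[ 0.9331  0.3596 -0.0007]
 [ 0.3596 -0.9331  0.0016]
 [-0.     -0.0018 -1.    ]]
```

The heights fit what was given: rims at 0.14, the head top at about 0.185, hopper length about 155 mm, yaw about 38°. Next I'll raise the arm and bring the wrist camera over the machine.

```bash
python3 -m pendant '[[0,0,-0.4,0],[0,0,-0.8,0],[0,0,-1,0]]' 1
python3 -m pendant '[[0.3,-0.3,-0.1,0],[0.6,-0.6,-0.3,0],[0.85,-0.85,-0.6,0],[0.85,-0.85,-0.6,0]]'
python3 -m pendant '[[0.3,-0.3,0,0],[0.6,-0.6,0,0],[0.85,-0.85,0,0],[0.85,-0.85,0,0]]'
```

```text
t: 0.35
position: [0.2249, -0.5837, 0.307]
eef_rot: [0.002, 0.983, 0.183, 0.0]
ft_force: [-0.4, -0.5, 0.2]
finger_gap: 0.0514
grasp_force: 0.0
t: 0.68
position: [0.2775, -0.4693, 0.367]
eef_rot: [0.002, 0.983, 0.186, 0.002]
ft_force: [0.6, 0.3, 1.2]
finger_gap: 0.0007
grasp_force: 0.0
t: 1.02
position: [0.3268, -0.3565, 0.3636]
eef_rot: [-0.0, 0.982, 0.188, 0.001]
ft_force: [1.2, 0.5, 0.2]
finger_gap: -0.0002
grasp_force: 0.0
```

```bash
python3 -m pendant '[[0.3,-0.3,0,0],[0.6,-0.6,0,0],[0.85,-0.85,0,0],[0.85,-0.85,0,0]]'
python3 -m pendant '[[0.3,-0.3,0,0],[0.6,-0.6,0,0],[0.85,-0.85,0,0],[0.85,-0.85,0,0]]'
python3 -c "
from plant import env;s=env.read_state();print(s['joint_pos'])"
```

```text
t: 1.35
position: [0.3746, -0.2461, 0.3632]
eef_rot: [-0.001, 0.982, 0.188, 0.001]
ft_force: [1.2, -0.2, 0.8]
finger_gap: 0.0002
grasp_force: 0.0
t: 1.68
position: [0.4222, -0.1359, 0.3628]
eef_rot: [-0.001, 0.982, 0.188, 0.001]
ft_force: [0.1, 0.7, 0.9]
finger_gap: 0.0002
grasp_force: 0.0
[ 0.6387531  -0.02339476 -0.38446364  1.49830642 -0.01109709  1.66428029
 -0.93834673]
```

```bash
cat > w.py <<'E'
import cv2,sys,pickle
from plant import env,viewer
n=sys.argv[1]; s=env.read_state(); p=viewer.camera_params("wrist"); im=viewer.snapshot("wrist")
cv2.imwrite(f"pics/{n}.png",im); pickle.dump((s,p),open(f"{n}.pkl","wb")); print(s["position"],s["joint_pos"])
E
python3 -m pendant '[[0,0,0,-0.15],[0,0,0,-0.3],[0,0,0,-0.35],[0,0,0,-0.35],[0,0,0,-0.35]]'
python3 w.py wa
python3 -m pendant '[[0.2,-0.3,0,0],[0.4,-0.6,0,0],[0.4,-0.9,0,0],[0.4,-0.9,0,0],[0.4,-0.9,0,0],[0.4,-0.9,0,0]]'
python3 w.py wb
python3 -c "
import cv2,numpy as np
a=cv2.imread('pics/wa.png');b=cv2.imread('pics/wb.png')
o=np.hstack([a,b]);cv2.imwrite('pics/wab.png',cv2.resize(o,(800,300)))"
```

```text
t: 2.1
position: [0.4197, -0.144, 0.3625]
eef_rot: [-0.0, 0.949, 0.315, -0.0]
ft_force: [0.0, 0.5, 0.7]
finger_gap: -0.0001
grasp_force: 0.0
[ 0.41967526 -0.1439592   0.36250513] [ 0.64127397 -0.02282732 -0.37054667  1.49860464 -0.00847119  1.66464975
 -0.66014918]
t: 2.65
position: [0.3978, -0.0483, 0.3628]
eef_rot: [0.0, 0.949, 0.315, 0.0]
ft_force: [-0.0, -0.6, 0.0]
finger_gap: 0.0
grasp_force: 0.0
[ 0.39782502 -0.04828566  0.36281722] [ 0.56819377 -0.1236519  -0.45789091  1.58156603 -0.05432324  1.67045394
 -0.82179248]
```

View pics/wab.png

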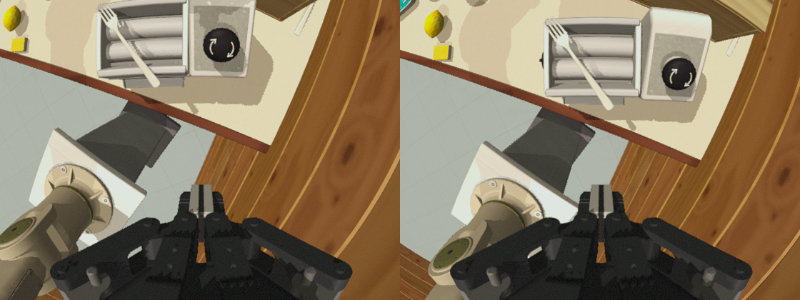

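The wrist views show the head at about (308,60) in wa and (391,104) in wb, with the fork lying diagonally across the hopper. I'll enlarge them for the exact points and fit the head by colour mask.

Run:
```python
import cv2,numpy as np
a=cv2.imread('pics/wa.png')[0:180,120:360];b=cv2.imread('pics/wb.png')[0:180,190:460]
A=cv2.resize(a,None,fx=2.6,fy=2.6,interpolation=cv2.INTER_CUBIC)
for n,x0,c in(("wa",120,(308,60)),("wb",190,(391,104))):
    im=cv2.imread(f'pics/{n}.png'); m=(im.max(2)<60).astype(np.uint8)
    m=cv2.morphologyEx(m,cv2.MORPH_CLOSE,np.ones((7,7)))
    k,l,st,ce=cv2.connectedComponentsWithStats(m); i=l[c[1]+8,c[0]-5] or l[c[1],c[0]]
    print(n,i,st[i],ce[i]); cs,_=cv2.findContours((l==i).astype(np.uint8),0,1); print(cv2.fitEllipse(max(cs,key=len)))
o=cv2.resize(b,None,fx=2.9,fy=2.9,interpolation=cv2.INTER_CUBIC); cv2.imwrite('pics/zb.png',o); cv2.imwrite('pics/za.png',A); print(o.shape)
```

```text
wa 2 [ 285   39   51   48 1864] [309.87821888  62.9222103 ]
((309.60302734375, 62.76215744018555), (46.94880294799805, 50.01390075683594), 92.25660705566406)
wb 3 [ 367   81   47   45 1592] [390.20288945 103.40954774]
((390.01934814453125, 103.27379608154297), (43.13176727294922, 46.56633377075195), 70.84373474121094)
(522, 783, 3)
```

View pics/zb.png

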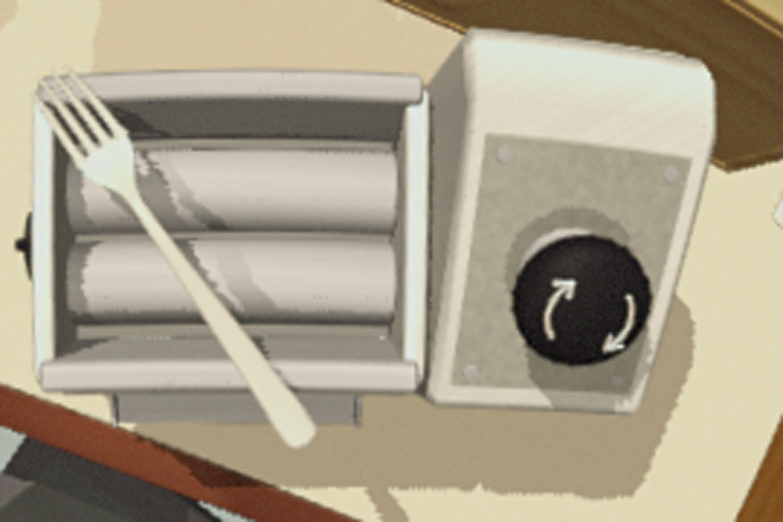

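View pics/za.png

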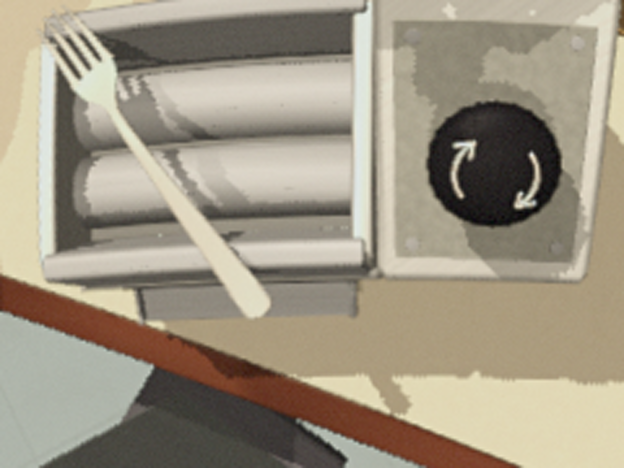

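za/zb show the four panel screws, the head and the fork line clearly (screws in zb at (504,155), (671,173), (471,371), (616,382)). I'll triangulate from these.

Run:
```python
import pickle
from h import *
np.set_printoptions(precision=4,suppress=True)
pa=pickle.load(open("wa.pkl","rb"))[1];pb=pickle.load(open("wb.pkl","rb"))[1]
print(pb["T"])
P={"headA":((309.7,62.8),(390.1,103.3))}
Z={"s1":((413,35),(504,155)),"s2":((578,43),(671,173)),"s3":((413,243),(471,371)),"s4":((557,247),(616,382)),
"FL":((43,278),(40,388)),"FR":((363,266),(418,388)),"RL":((45,18),(38,78)),"RR":((370,5),(424,78)),"forkend":((258,311),(301,440)),"forktine":((60,22),(52,82)),"neck":((112,100),(128,190)),"fmid":((188,212),(220,325))}
for k,(a,b) in Z.items(): P[k]=((120+a[0]/2.6,a[1]/2.6),(190+b[0]/2.9,b[1]/2.9))
X={}
for k,(a,b) in P.items():
    ra,rb=ray(pa,a,1),ray(pb,b,1); x,e=tri([ra,rb]);X[k]=x;print(k,x,np.round(e[0],4),plane(ra,.14)[:2],plane(rb,.14)[:2])
c=sum(X[k] for k in("s1","s2","s3","s4"))/4; xs=(X["s1"]+X["s2"]-X["s3"]-X["s4"]);ys=X["s1"]+X["s3"]-X["s2"]-X["s4"]
print("panelc",c,"xdir",xs/np.linalg.norm(xs),"ydir",ys/np.linalg.norm(ys),np.linalg.norm(xs)/2,np.linalg.norm(ys)/2,np.degrees([np.arctan2(xs[1],xs[0]),np.arctan2(-ys[0],ys[1])]))
```

```text
[[ 0.5975 -0.7616 -0.251   0.4627]
 [-0.8019 -0.5676 -0.1864 -0.0006]
 [-0.0005  0.3127 -0.9499  0.5338]
 [ 0.      0.      0.      1.    ]]
headA [ 0.5406 -0.0914  0.1834] 0.0001 [ 0.5476 -0.0908] [ 0.5501 -0.1027]
s1 [ 0.5633 -0.0339  0.1908] 0.0006 [ 0.5757 -0.0244] [ 0.5775 -0.0389]
s2 [ 0.6028 -0.0874  0.1902] 0.0 [ 0.6201 -0.0861] [ 0.6233 -0.1001]
s3 [ 0.4952 -0.0842  0.141 ] 0.0002 [ 0.4955 -0.0841] [ 0.4951 -0.0844]
s4 [ 0.5336 -0.1376  0.1411] 0.0007 [ 0.5345 -0.1376] [ 0.5331 -0.1381]
FL [0.3806 0.0575 0.1379] 0.0001 [0.3813 0.0567] [0.3809 0.0571]
FR [ 0.4743 -0.0717  0.1383] 0.001 [ 0.4734 -0.072 ] [ 0.4753 -0.0711]
RL [0.4892 0.1378 0.137 ] 0.0001 [0.4893 0.136 ] [0.4889 0.1367]
RR [0.5841 0.0064 0.1228] 0.0037 [0.5765 0.0008] [0.5826 0.0071]
forkend [ 0.4284 -0.0449  0.1441] 0.0003 [ 0.428  -0.0443] [ 0.4278 -0.0454]
forktine [0.4916 0.1352 0.1257] 0.0 [0.4913 0.127 ] [0.4907 0.1304]
neck [0.4713 0.0745 0.1447] 0.0011 [0.4722 0.0768] [0.4704 0.0751]
fmid [0.4471 0.0105 0.1414] 0.0006 [0.4476 0.011 ] [0.4465 0.0104]
panelc [ 0.5487 -0.0858  0.1658] xdir [0.6974 0.5106 0.503 ] ydir [-0.5882  0.8087  0.004 ] 0.09839560790991607 0.06616631168769269 [36.2095 36.0314]
```

The panel centre is (0.549,-0.086,0.166), the slope 30.2° and the yaw 36.1°. The head sits on the panel normal, so these agree. I'll move above the head with the fingers shut.

```bash
python3 -m pendant '[[0.15,0.3,0.2,0],[0.31,0.6,0.5,0],[0.31,0.6,0.74,0],[0.31,0.6,0.74,0]]' 1
python3 -m pendant '[[0.15,0.3,0.1,0],[0.32,0.6,0.3,0],[0.32,0.6,0.6,0],[0.32,0.6,0.74,0],[0.32,0.6,0.74,0],[0.32,0.6,0.74,0]]'
```

```text
t: 3.03
position: [0.4569, -0.0789, 0.2824]
eef_rot: [-0.003, 0.949, 0.314, -0.004]
ft_force: [-2.2, -0.1, 0.1]
finger_gap: -0.0002
grasp_force: 0.0
t: 3.53
position: [0.52, -0.1063, 0.2156]
eef_rot: [-0.0, 0.949, 0.315, -0.0]
ft_force: [1.0, 0.5, 0.1]
finger_gap: -0.0001
grasp_force: 0.0
```

```bash
python3 -m pendant '[[0.05,0,0.08,0],[0.09,0,0.156,0],[0.11,0,0.19,0],[0.12,0,0.208,0],[0.12,0,0.208,0],[0.12,0,0.208,0]]'
python3 -m pendant '[[0.02,0,0.035,0],[0.02,0,0.035,0],[0.02,0,0.035,0]]'
python3 -m pendant '[[0.02,0,0.035,0],[0.02,0,0.035,0],[0.02,0,0.035,0]]' | grep -E "pos|ft"
```

```text
t: 4.03
position: [0.5299, -0.0986, 0.1941]
eef_rot: [0.0, 0.949, 0.316, 0.0]
ft_force: [-0.5, 0.7, -0.1]
finger_gap: 0.0002
grasp_force: 0.0
t: 4.28
position: [0.5313, -0.0975, 0.1903]
eef_rot: [-0.0, 0.949, 0.316, -0.0]
ft_force: [-1.0, -1.2, -0.0]
finger_gap: 0.0002
grasp_force: 0.0
position: [0.5329, -0.0962, 0.1867]
ft_force: [-0.2, 0.3, 0.6]
```

```bash
python3 -m pendant '[[0.02,0,0.035,0],[0.02,0,0.035,0],[0.02,0,0.035,0]]' | grep -E "pos|ft"
python3 - <<'E'
import cv2,numpy as np
from plant import viewer
a=viewer.snapshot("scene")[70:190,240:370]; b=viewer.snapshot("side")[60:180,310:440]
cv2.imwrite("pics/p1.png",cv2.resize(np.hstack([a,b]),(800,369),interpolation=cv2.INTER_CUBIC))
E
```

```text
position: [0.5345, -0.095, 0.1831]
ft_force: [0.7, -0.2, -0.6]
```

View pics/p1.png

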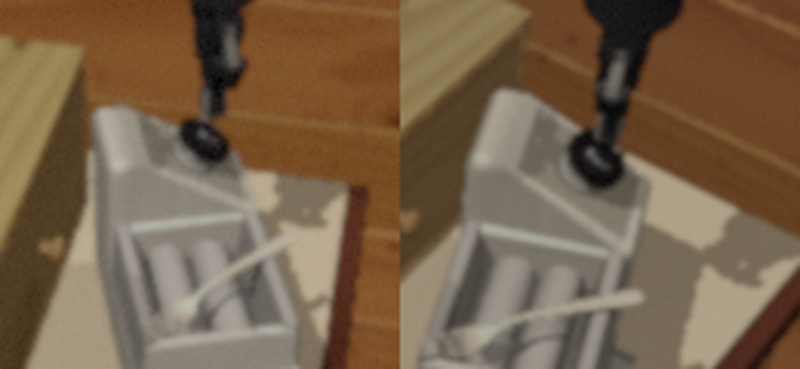

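Scene shows the tip at about (309,107) above the head centre (306.6,115.5). The head hasn't moved. I'll check where the TCP projects.

Run:
```python
from h import *
from plant import env, viewer
s=env.read_state(); X=s["position"]; print(X,s["ft_force"],s["moment"])
for n in("scene","side"):
    p=viewer.camera_params(n);T=np.linalg.inv(p["T"]);
    for dz in(0,.01,.02,.03):
        q=p["K"]@(T[:3,:3]@(X+[0,0,dz])+T[:3,3]); print(n,dz,q[:2]/q[2], (q[:2]/q[2]-([240,70] if n=="scene" else [310,60]))*3.077)
```

```text
[ 0.53458034 -0.09510752  0.18338719] [-0.10676342 -0.30886044  0.07122436] [ 0.00463927 -0.0320502   0.01361204]
scene 0 [307.53475308 115.18911429] [207.80443521 139.04690468]
scene 0.01 [307.71471409 112.31674042] [208.35817526 130.20861028]
scene 0.02 [307.89700442 109.40718823] [208.91908259 121.25591817]
scene 0.03 [308.08166957 106.45973119] [209.48729727 112.18659286]
side 0 [375.75999334 111.90406479] [202.3434995  159.70880735]
side 0.01 [376.28967501 109.00082499] [203.97333001 150.77553849]
side 0.02 [376.82619959 106.06007852] [205.62421614 141.7268616 ]
side 0.03 [377.36970054 103.08109383] [207.29656857 132.56052573]
```

No force yet, and both views put the visible fingertip about 25 mm above the reported TCP. I'll go on down in small steps and watch the force.

```bash
python3 -m pendant '[[-0.06,0,0.04,0],[-0.06,0,0.04,0],[-0.06,0,0.08,0],[-0.06,0,0.08,0]]' | grep -E "pos|ft"
python3 -m pendant '[[0.01,0,0.02,0],[0.01,0,0.02,0],[0.01,0,0.02,0]]' | grep -E "pos|ft"
python3 -m pendant '[[0.01,0,0.02,0],[0.01,0,0.02,0],[0.01,0,0.02,0]]' | grep -E "pos|ft"
```

```text
position: [0.5293, -0.0989, 0.1747]
ft_force: [-0.2, -0.8, -0.2]
position: [0.5307, -0.0979, 0.1733]
ft_force: [0.5, 0.5, -0.4]
position: [0.5314, -0.0974, 0.1713]
ft_force: [0.1, 0.4, 0.1]
```

```bash
for i in 1; do
python3 -m pendant '[[0.01,0,0.02,0],[0.01,0,0.02,0],[0.01,0,0.02,0]]' | grep -E "pos|ft"
python3 -m pendant '[[0.01,0,0.02,0],[0.01,0,0.02,0],[0.01,0,0.02,0]]' | grep -E "pos|ft"
done
python3 - <<'E'
import cv2,numpy as np
from plant import viewer
a=viewer.snapshot("scene")[70:190,240:370]; b=viewer.snapshot("side")[60:180,310:440]
cv2.imwrite("pics/p2.png",cv2.resize(np.hstack([a,b]),(800,369),interpolation=cv2.INTER_CUBIC))
E
```

```text
position: [0.5322, -0.0968, 0.1693]
ft_force: [-0.6, 0.6, 0.2]
position: [0.5331, -0.0964, 0.1677]
ft_force: [-1.8, 0.2, 2.5]
```

View pics/p2.png

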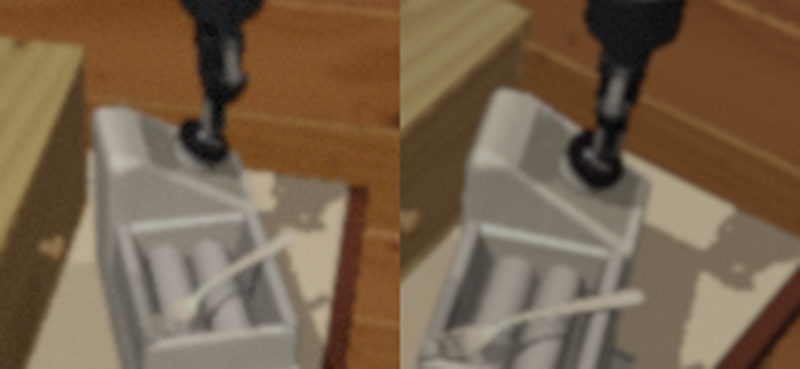

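Contact at last: 2.5 N with reported z at 0.168, so the shut tips really are about 27 mm above the reported TCP. I'll keep that offset in mind. Now press along the axis to the bottom.

```bash
python3 -m pendant '[[0.01,0,0.02,0],[0.02,0,0.035,0],[0.025,0,0.045,0],[0.03,0,0.052,0],[0.03,0,0.052,0]]' | grep -E "pos|ft"
python3 -m pendant '[[0.01,0,0.017,0],[0.01,0,0.017,0]]' | grep -E "pos|ft"
python3 -m pendant '[[0.01,0,0.017,0],[0.01,0,0.017,0]]' | grep -E "pos|ft"
```

```text
position: [0.5355, -0.0947, 0.1625]
ft_force: [-3.4, -1.4, 6.7]
position: [0.5363, -0.0942, 0.1609]
ft_force: [-3.5, -1.2, 8.2]
position: [0.5367, -0.0943, 0.1605]
ft_force: [-10.3, -1.2, 16.6]
```

```bash
python3 -m pendant '[[0.005,0,0.009,0],[0.005,0,0.009,0]]' | grep -E "pos|ft"
python3 -m pendant '[[-0.02,0,-0.035,0],[-0.05,0,-0.087,0],[-0.1,0,-0.2,0],[-0.2,0,-0.6,0],[-0.2,0,-0.9,0],[-0.2,0,-1,0],[-0.2,0,-1,0]]' | grep -E "pos|ft"
python3 - <<'E'
import pickle,cv2
from plant import viewer
for n in("scene","side"):
    a=cv2.imread(f"pics/{n}0.png");b=viewer.snapshot(n);cv2.imwrite(f"pics/{n}1.png",b)
    c=(306,116) if n=="scene" else (374,111)
    for i in(a,b):
        r=i[c[1]-14:c[1]+14,c[0]-13:c[0]+13].max(2)<60
        import numpy as np; ys,xs=np.nonzero(r); print(n,r.sum(),xs.mean()+c[0]-13,ys.mean()+c[1]-14)
E
python3 w.py wc
```

```text
position: [0.537, -0.0943, 0.1604]
ft_force: [-12.7, -2.2, 23.1]
position: [0.5229, -0.1052, 0.2618]
ft_force: [-0.2, 0.7, 0.1]
scene 134 306.03731343283584 115.76119402985074
scene 127 304.86614173228344 117.51968503937007
side 219 373.24657534246575 111.78538812785388
side 212 371.8207547169811 113.13679245283019
[ 0.52134318 -0.10500017  0.25773355] [ 0.54112467  0.19153618 -0.47059085  1.51355545  0.08685537  1.45706993
 -0.85993107]
```

The head's mask centroid shifted about 2 px into the panel in both views, so it's latched. Now I'll go over the fork's middle at (0.460,0.045), with its long axis at 70.7°, and half open the fingers.

```bash
python3 -m pendant '[[0.1,-0.4,0,0],[0.2,-0.78,0,0],[0.2,-0.78,0,0],[0.2,-0.78,0,0]]' 0.45 40 | grep -E "pos"
python3 -m pendant '[[0.1,-0.4,0,0],[0.2,-0.78,0,0],[0.2,-0.78,0,0],[0.2,-0.78,0,0]]' | grep -E "pos"
python3 -m pendant '[[0,0,0.1,-0.15],[0,0,0.2,-0.3],[0,0,0.4,-0.45],[0,0,0.58,-0.6],[0,0,0.58,-0.755],[0,0,0.58,-0.755],[0,0,0.58,-0.755]]'
python3 w.py wd
python3 - <<'E'
import cv2; a=cv2.imread("pics/wd.png"); cv2.imwrite("pics/wd2.png",cv2.resize(a,(800,600)))
E
```

```text
position: [0.4894, -0.028, 0.2568]
position: [0.4592, 0.0451, 0.2573]
t: 9.22
position: [0.46, 0.0424, 0.1993]
eef_rot: [-0.0, 0.817, 0.577, -0.0]
ft_force: [0.6, 0.0, -0.5]
finger_gap: 0.0467
grasp_force: 0.0
[0.46004271 0.04236886 0.19932029] [ 0.42471711  0.06721446 -0.60720756  1.77579476  0.03916015  1.31204913
 -0.53255059]
```

View pics/wd2.png

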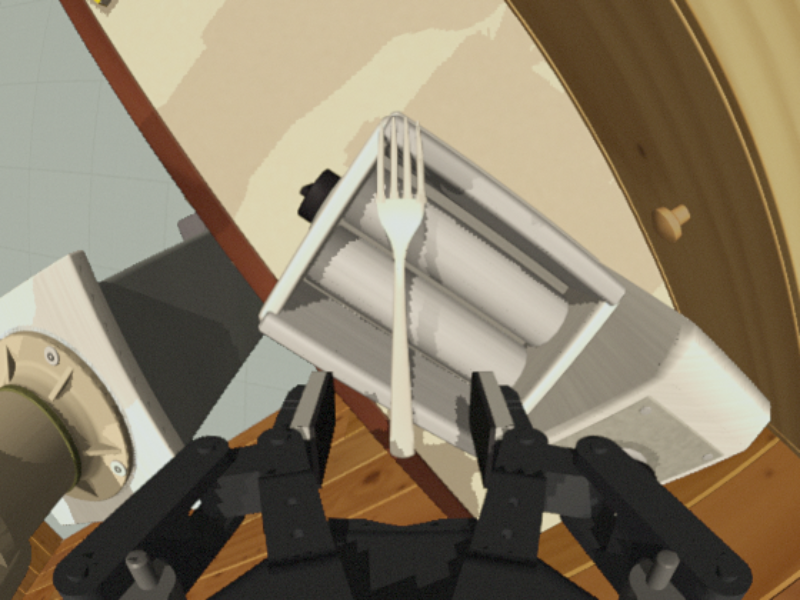

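The fork (column about 400) lies centred between the fingertips (columns 315 and 487) and parallel to the tool x axis. I'll descend, watching the force.

```bash
python3 -m pendant '[[0.02,0,0.3,0],[0.03,0,0.5,0],[0.03,0,0.65,0],[0.03,0,0.75,0],[0.03,0,0.8,0],[0.03,0,0.8,0]]' | grep -E "pos|ft"
python3 -m pendant '[[0,0,0.08,0],[0,0,0.15,0],[0,0,0.15,0],[0,0,0.15,0]]' | grep -E "pos|ft|gap"
python3 - <<'E'
import cv2,numpy as np
from plant import viewer
a=viewer.snapshot("scene")[60:220,240:380]; b=viewer.snapshot("side")[60:220,300:440]
cv2.imwrite("pics/p3.png",cv2.resize(np.hstack([a,b]),(800,457),interpolation=cv2.INTER_CUBIC))
E
python3 w.py we
```

```text
position: [0.4608, 0.0464, 0.1195]
ft_force: [0.3, -0.5, -0.2]
position: [0.4608, 0.0466, 0.1048]
ft_force: [0.0, -0.4, -0.5]
finger_gap: 0.0471
[0.4611155  0.04672749 0.10525388] [ 0.39751502  0.15875252 -0.61419327  1.90878289  0.10216303  1.10430434
 -0.59193262]
```

```bash
python3 -m pendant '[[0,0,0.03,0],[0,0,0.06,0],[0,0,0.06,0]]' | grep -E "pos|ft"
python3 -m pendant '[[0,0,0,0],[0,0,0,0],[0,0,0,0],[0,0,0,0],[0,0,0,0],[0,0,0,0]]' 1 40 | grep -E "pos|ft|gap|grasp"
```

```text
position: [0.4605, 0.0466, 0.0984]
ft_force: [-0.8, 0.0, -0.7]
position: [0.4609, 0.0467, 0.0991]
ft_force: [-1.2, 0.5, 2.0]
finger_gap: 0.0198
grasp_force: 39.0
```

The gap is 19.8 mm at 39 N, so the fork is held. I'll find clear worktop left of the machine.

```bash
python3 - <<'E'
from h import *
from plant import viewer
p=viewer.camera_params("scene")
for n,uv in {"edge1":(341,235),"edge2":(333,290),"lemon":(283,320),"yellow_top":(315,303),"tumbler base":(231,300),"tumblerR":(246,290),"mughandle":(241,243),"free":(295,265),"machine lowL":(290,212),"machFL":(335,208)}.items(): print(n,np.round(plane(ray(p,uv),0)[:2],3))
E
python3 -m pendant '[[0,0,-0.03,0],[0,0,-0.08,0],[0,0,-0.15,0],[0,0,-0.25,0],[0,0,-0.4,0],[0,0,-0.6,0],[0,0,-0.8,0],[0,0,-0.8,0]]' | grep -E "pos|ft|gap|grasp"
```

```text
edge1 [0.319 0.134]
edge2 [0.273 0.305]
lemon [0.348 0.434]
yellow_top [0.299 0.359]
tumbler base [0.486 0.445]
tumblerR [0.467 0.404]
mughandle [0.552 0.284]
free [0.39  0.281]
machine lowL [0.482 0.122]
machFL [0.371 0.048]
position: [0.4632, 0.0472, 0.1837]
ft_force: [-0.1, 1.1, 0.3]
finger_gap: 0.0205
grasp_force: 39.1
```

Clear centre at (0.42,0.27): the fork's ends come to (0.39,0.18) and (0.45,0.36), at least 80 mm from everything. I'll carry it there.

```bash
python3 -m pendant '[[0.2,-0.1,0,0],[0.4,-0.22,0,0],[0.6,-0.35,0,0],[0.8,-0.45,0,0],[0.98,-0.57,0,0],[0.98,-0.57,0,0]]' | grep -E "pos|gap|grasp"
python3 -m pendant '[[0.2,-0.1,0,0],[0.4,-0.22,0,0],[0.6,-0.35,0,0],[0.8,-0.45,0,0],[0.98,-0.57,0,0],[0.98,-0.57,0,0]]' | grep -E "pos|gap|grasp"
python3 -m pendant '[[0,0,0.3,0],[0,0,0.6,0],[0,0,0.9,0],[0,0,1,0],[0,0,1,0]]' | grep -E "pos|rot|ft|gap|grasp"
python3 -m pendant '[[0,0,0.3,0],[0,0,0.5,0],[0,0,0.7,0],[0,0,0.8,0],[0,0,0.85,0],[0,0,0.85,0]]' | grep -E "pos|rot|ft|gap|grasp"
```

```text
position: [0.4378, 0.1628, 0.1797]
finger_gap: 0.0203
grasp_force: 39.1
position: [0.4157, 0.2736, 0.1795]
finger_gap: 0.0202
grasp_force: 39.1
position: [0.4163, 0.2675, 0.0768]
eef_rot: [-0.0, 0.815, 0.579, -0.002]
ft_force: [0.4, -0.3, 0.6]
finger_gap: 0.0203
grasp_force: 39.2
position: [0.4181, 0.2694, -0.0056]
eef_rot: [-0.0, 0.815, 0.579, 0.0]
ft_force: [0.2, 0.5, -0.1]
finger_gap: 0.02
grasp_force: 39.2
```

```bash
python3 -m pendant '[[0,0,0.05,0],[0,0,0.1,0],[0,0,0.14,0],[0,0,0.14,0]]' | grep -E "pos|ft"
python3 -m pendant '[[0,0,0.02,0],[0,0,0.04,0],[0,0,0.04,0]]' | grep -E "pos|ft"
python3 -m pendant '[[0,0,0.02,0],[0,0,0.03,0],[0,0,0.03,0]]' | grep -E "pos|ft"
python3 - <<'E'
import cv2,numpy as np
from plant import viewer
a=viewer.snapshot("scene")[190:340,200:360]; b=viewer.snapshot("side")[150:300,200:360]
cv2.imwrite("pics/p4.png",cv2.resize(np.hstack([a,b]),(800,375),interpolation=cv2.INTER_CUBIC))
E
```

```text
position: [0.4176, 0.269, -0.0204]
ft_force: [0.1, 0.1, -1.7]
position: [0.4176, 0.2692, -0.0243]
ft_force: [0.7, 0.0, -0.7]
position: [0.4176, 0.2691, -0.0273]
ft_force: [0.1, -0.1, -0.8]
```

```bash
python3 -m pendant '[[0,0,0.02,0],[0,0,0.02,0]]' | grep -E "pos|ft"
python3 -m pendant '[[0,0,0.02,0],[0,0,0.02,0]]' | grep -E "pos|ft"
python3 -m pendant '[[0,0,0.015,0],[0,0,0.015,0]]' | grep -E "pos|ft"
```

```text
position: [0.418, 0.2695, -0.0283]
ft_force: [-3.2, -2.1, 11.2]
position: [0.4181, 0.2695, -0.0284]
ft_force: [-11.6, -9.1, 37.5]
position: [0.4182, 0.2695, -0.0285]
ft_force: [-18.9, -14.2, 58.1]
```

The fingertips touch the worktop at reported z -0.028. I'll back off and release; the fork settles about 1 cm.

```bash
python3 -m pendant '[[0,0,-0.06,0],[0,0,-0.06,0],[0,0,-0.06,0]]' | grep -E "pos|ft|gap"
python3 -m pendant '[[0,0,-0.06,0],[0,0,-0.06,0],[0,0,-0.06,0],[0,0,-0.06,0],[0,0,-0.06,0],[0,0,-0.06,0]]' 0.45 | grep -E "pos|ft|gap|grasp"
python3 -m pendant '[[0,0,-0.1,0],[0,0,-0.3,0],[0,0,-0.6,0],[0,0,-1,0],[0,0,-1,0]]' | grep -E "pos|ft|gap|grasp"
python3 -m pendant '[[0,0,-0.4,0],[0,0,-0.8,0],[0,0,-1,0],[0,0,-1,0]]' | grep -E "pos|ft"
python3 - <<'E'
import cv2,numpy as np
from plant import viewer
a=viewer.snapshot("scene")[90:340,200:370]; b=viewer.snapshot("side")[80:330,200:400]
a=cv2.resize(a,(370,544),interpolation=cv2.INTER_CUBIC);b=cv2.resize(b,(430,544),interpolation=cv2.INTER_CUBIC)
cv2.imwrite("pics/p5.png",np.hstack([a,b]))
E
```

```text
position: [0.4181, 0.2694, -0.0263]
ft_force: [0.2, 0.7, 0.4]
finger_gap: 0.02
position: [0.4175, 0.2692, -0.0208]
ft_force: [0.4, -0.2, -0.9]
finger_gap: 0.0469
grasp_force: 0.0
position: [0.4207, 0.2725, 0.0867]
ft_force: [2.1, 2.1, 0.5]
finger_gap: 0.0471
grasp_force: 0.0
position: [0.4197, 0.2714, 0.1852]
ft_force: [0.3, 0.5, 0.2]
```

View pics/p5.png

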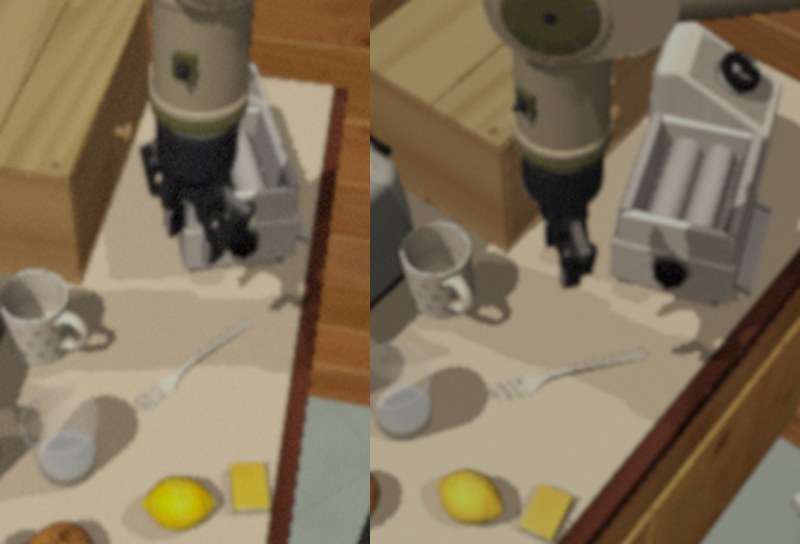

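The fork lies flat on the worktop, the bystanders are undisturbed and the head still looks latched. Next is the twist: one pad will roll along the head's left side, up the slope. I'll raise, turn and go above the head with the fingers about 70 mm apart.

```bash
python3 -m pendant '[[0,0,-0.3,0.15],[0,0,-0.6,0.3],[0,0,-0.7,0.45],[0,0,-0.7,0.6],[0,0,-0.7,0.76],[0,0,-0.7,0.76],[0,0,-0.7,0.76]]' 0.18 20| grep -E "pos|rot|gap"
python3 -m pendant '[[-0.1,0.3,0,0],[-0.2,0.6,0,0],[-0.31,0.91,0,0],[-0.31,0.91,0,0]]' | grep pos
python3 -m pendant '[[-0.1,0.3,0,0],[-0.2,0.6,0,0],[-0.31,0.91,0,0],[-0.31,0.91,0,0]]' | grep pos
python3 -m pendant '[[-0.1,0.3,0,0],[-0.2,0.6,0,0],[-0.31,0.91,0,0],[-0.31,0.91,0,0]]' | grep pos
python3 -m pendant '[[-0.1,0.3,0,0],[-0.2,0.6,0,0],[-0.31,0.91,0,0],[-0.31,0.91,0,0],[-0.31,0.91,0,0]]' | grep -E "pos|rot|t:"
```

```text
position: [0.4171, 0.2689, 0.2484]
eef_rot: [0.0, 0.949, 0.316, -0.001]
finger_gap: 0.0699
position: [0.4491, 0.1704, 0.2482]
position: [0.4778, 0.0786, 0.2481]
position: [0.5065, -0.0131, 0.2479]
t: 18.62
position: [0.5348, -0.0989, 0.248]
eef_rot: [-0.001, 0.95, 0.313, -0.001]
```

```bash
python3 -m pendant '[[0,0,0.3,0],[0,0,0.5,0],[0,0,0.7,0],[0,0,0.8,0],[0,0,0.8,0],[0,0,0.8,0]]' | grep -E "pos|ft"
python3 -m pendant '[[0.01,-0.015,0.1,0],[0.01,-0.015,0.2,0],[0.01,-0.015,0.25,0],[0.01,-0.015,0.25,0],[0.01,-0.015,0.25,0]]' | grep -E "pos|ft"
```

```text
position: [0.535, -0.0959, 0.1696]
ft_force: [1.0, 0.5, 1.4]
position: [0.5348, -0.0951, 0.1441]
ft_force: [0.5, -0.4, -0.3]
```

```bash
python3 -m pendant '[[0,0,0.05,0],[0,0,0.1,0],[0,0,0.1,0],[0,0,0.1,0]]' | grep -E "pos|ft"
python3 -m pendant '[[0,0,0.03,0],[0,0,0.03,0],[0,0,0.03,0]]' | grep -E "pos|ft"
python3 -m pendant '[[0,0,0.03,0],[0,0,0.03,0],[0,0,0.03,0]]' | grep -E "pos|ft"
```

```text
position: [0.5348, -0.0951, 0.134]
ft_force: [-0.5, 0.7, 0.1]
position: [0.535, -0.0951, 0.1314]
ft_force: [0.3, -0.7, 0.0]
position: [0.5349, -0.0951, 0.1282]
ft_force: [0.2, 0.8, 0.0]
```

```bash
python3 -m pendant '[[0,0,0.03,0],[0,0,0.03,0],[0,0,0.03,0]]' | grep -E "pos|ft"
python3 -m pendant '[[0,0,0.02,0],[0,0,0.02,0],[0,0,0.02,0]]' | grep -E "pos|ft"
```

```text
position: [0.5349, -0.0951, 0.1252]
ft_force: [0.8, -0.1, -0.6]
position: [0.5353, -0.0951, 0.1236]
ft_force: [0.9, -0.1, 0.8]
```

```bash
python3 -m pendant '[[0,0,0.02,0],[0,0,0.02,0],[0,0,0.02,0]]' | grep -E "pos|ft"
python3 -m pendant '[[0,0,0.02,0],[0,0,0.02,0],[0,0,0.02,0]]' | grep -E "pos|ft"
```

```text
position: [0.5355, -0.0952, 0.1232]
ft_force: [-6.0, 0.9, 14.1]
position: [0.5357, -0.0952, 0.1229]
ft_force: [-11.7, 1.6, 26.8]
```

The panel contact matches the model: the tip is at TCP + 38 mm at this opening. I'll raise 14 mm clear of it and bring the left pad against the rim.

```bash
python3 -m pendant '[[0,0,-0.1,0],[0,0,-0.18,0],[0,0,-0.18,0],[0,0,-0.18,0]]' | grep -E "pos|ft"
python3 -m pendant '[[0,0.03,0,0],[0,0.06,0,0],[0,0.06,0,0],[0,0.06,0,0]]' | grep -E "pos|ft"
python3 -m pendant '[[0,0.015,0,0],[0,0.015,0,0],[0,0.015,0,0]]' | grep -E "pos|ft"
```

```text
position: [0.5353, -0.0952, 0.1376]
ft_force: [-1.2, -0.0, -0.8]
position: [0.5385, -0.1002, 0.1369]
ft_force: [-0.9, -0.4, -0.1]
position: [0.5395, -0.1011, 0.1373]
ft_force: [-0.4, -0.8, -0.3]
```

```bash
python3 -m pendant '[[0,0.015,0,0],[0,0.015,0,0],[0,0.015,0,0]]' | grep -E "pos|ft"
python3 -m pendant '[[0,0.01,0,0],[0,0.01,0,0],[0,0.01,0,0]]' | grep -E "pos|ft"
python3 -m pendant '[[0,0.01,0,0],[0,0.01,0,0],[0,0.01,0,0]]' | grep -E "pos|ft"
```

```text
position: [0.5399, -0.1015, 0.1372]
ft_force: [-3.4, 3.5, 1.3]
position: [0.54, -0.1016, 0.1371]
ft_force: [-6.3, 5.1, 2.3]
position: [0.5401, -0.1017, 0.137]
ft_force: [-9.1, 7.6, 4.2]
```

Contact came where predicted, 12 N along the machine's y. Now I'll sweep.

```bash
python3 -m pendant '[[0.011,0,-0.012,0.08],[0.021,-0.002,-0.024,0.167],[0.032,-0.002,-0.036,0.25],[0.042,-0.002,-0.048,0.333],[0.042,-0.002,-0.048,0.333]]' | grep -E "pos|ft"
python3 -c "
from plant import env;s=env.read_state();print(s['moment'],s['ft_force'],s['t'])"
```

```text
position: [0.5436, -0.0983, 0.1425]
ft_force: [-10.1, 9.2, 7.6]
[2.13746705 2.32291224 0.23884973] [-10.06516626   9.24084958   7.62776746] 23.45
```

```bash
python3 -m pendant '[[0.011,0.001,-0.01,0.08],[0.022,0.003,-0.021,0.167],[0.033,0.008,-0.032,0.25],[0.044,0.014,-0.042,0.333],[0.044,0.014,-0.042,0.333]]' | grep -E "pos|ft|rot"
```

```text
position: [0.5496, -0.099, 0.1469]
eef_rot: [-0.001, 0.998, 0.057, 0.0]
ft_force: [-4.2, 5.9, 3.6]
```

```bash
python3 -m pendant '[[0,-0.04,0,0],[0,-0.08,0,0],[0,-0.08,-0.3,0],[0,-0.08,-0.7,0],[0,-0.08,-1,0],[0,-0.08,-1,0]]' | grep -E "pos|ft|t:"
python3 -m pendant '[[0,-0.4,0,0],[0,-0.8,0,0],[0,-1,0,0],[0,-1,0,0]]' | grep -E "pos"
cat > chk.py <<'E'
import cv2,numpy as np
from plant import viewer
for n,c in(("scene",(306,116)),("side",(374,111))):
    L=[cv2.imread(f"pics/{n}{k}.png") for k in(0,1)]+[viewer.snapshot(n)]
    cv2.imwrite(f"pics/{n}2.png",L[2])
    for i in L:
        r=i[c[1]-14:c[1]+14,c[0]-13:c[0]+13].max(2)<60; ys,xs=np.nonzero(r); print(n,r.sum(),(xs.mean()+c[0]-13).round(2),(ys.mean()+c[1]-14).round(2))
E
python3 chk.py
```

```text
t: 24.37
position: [0.5518, -0.0935, 0.2539]
eef_rot: [0.002, 0.998, 0.058, 0.006]
ft_force: [0.1, -0.4, -0.2]
position: [0.5366, 0.0129, 0.2471]
scene 134 306.04 115.76
scene 127 304.87 117.52
scene 144 306.04 115.72
side 219 373.25 111.79
side 212 371.82 113.14
side 228 373.25 111.72
```

The head's centroids match the initial out position to within 0.1 px in both views. One check that its arrows are back at rest, then I'll hand in.

Run:
```python
import cv2,numpy as np
from plant import env,viewer
for n,c in(("scene",(306,116)),("side",(374,111))):
    f=lambda i:i[c[1]-9:c[1]+9,c[0]-9:c[0]+9].astype(int)
    a,b,d=[f(cv2.imread(f"pics/{n}{k}.png")) for k in(0,1,2)]
    print(n,np.abs(a-d).mean(),np.abs(a-b).mean(),np.abs(b-d).mean())
print(env.close_job())
```

```text
scene 4.762345679012346 19.276748971193417 20.45679012345679
side 5.17798353909465 22.02777777777778 22.526748971193417
the job is handed in; nothing more can be done
None
```

I pushed the stop button in until it latched, laid the fork flat on the worktop, then twisted the button's head until it sprang back out, and handed the job in; camera checks showed the head back at its starting position, but no verdict was returned.

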